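Complete and close a dispenser-head service kit

ROBOT

A 6-joint arm with a two-finger parallel gripper is mounted at the origin on the work surface. World frame = base frame: x ahead of the robot, y to its left, z up, the work surface at z = 0. Lengths are in m, angles in rad, forces in N, time in s.
With the tool pointing down it reaches from about 0.35 to 0.85 m from the base axis. Payload 8.1 kg.
Tool frame: the origin (TCP) lies at the centre of the arm's flange, where the gripper is bolted on; the fingertips stand 186 mm ahead of it and the grasp point (between the pads) lies 167 mm ahead of it; z points along the fingers, y is the direction in which the jaws open and shut (so a half turn about z gives the same grasp; the last joint's range is limited). The gripper opens to 93 mm and grips with 3 to 60 N. Pads are 15 mm wide; open, the fingers measure 128 mm over their backs; the gripper's body (75 mm by 188 mm) begins 65 mm behind the grasp point.
Start: joints at [-1.387, 0.13, 1.488, -0, 1.523, -0.085], TCP at [0.159, -0.578, 0.405] pointing down, gripper open.
Joint ranges: [-2.96, 2.96], [-0.89, 2.26], [0.02, 2.5], [-1.34, 4.48], [0, 2.73], [-2.66, 2.66]. Speed limits (rad/s): [2.39, 2.39, 2.79, 3.14, 3.14, 3.14].

INTERFACE

Orientations are given as a rotation vector (axis times angle).
In Python, from plant import robot, viewer, order gives the robot as it stands.
- The arm moves only by the tool apply_moves, never from a script. Its argument "deltas" is a list of rows, each a list of 3 entries, a list of its own where there are three numbers: the finger opening in mm, from 0 to 93, then the shift along the tool's x, y, z in mm, then the turn about the tool's z in rad. In form: [[grip, [dx, dy, dz], yaw], ...]. A call has 1 to 5 rows; each row shifts and turns the commanded pose from where the row before left it, along the tool's axes as they then stand; what a row does not reach is not made up. A row lasts 1/8 s, in which the tool goes at most 62.5 mm and 10.7 degrees, less where a joint would pass 70% of its speed; a pose out of reach is approached as far as the arm can. A call is refused whole if a number of a shift passes 62.5 or a number of a turn 0.188, either way. A call with a gripper value outside its range is refused whole. The fingers move at their own pace and stop on an object; "grip_force" is the grip in N (left out, the last holds). Time passes only in rows, so rows that do not move let the fingers close. It gives the time, the measured TCP pose, the force and the opening at its end, in the units of the state.
- robot.read_state(): the state, without advancing time (a new reading comes with each control period).
- viewer.read_camera(name): name is "scene" or "top" or "wrist"; returns the picture (400x640x3 uint8, blue, green, red); there is no depth.
- viewer.get_calibration(name): a dict with "fx", "fy", "cx", "cy" (pixels), "R" (3x3) and "t" (3): a world point X has camera coordinates R X + t. Camera axes: x right, y down, z forward; pixel columns grow to the right and rows downward; lengths in m; the calibration is good to about 2 mm. A picture is of the moment at which its call begins: read the wrist's pose just before it. get_calibration takes no time and is no camera call; for the wrist camera it gives the pose at the moment of the call.
- order.close_job(): hands the job in, once; it reports no verdict.
The state is a dict: "t": time; "q": joint angles; "dq": joint speeds; "joint_torque": joint torques, N m; "tool_pos": TCP position; "orientation": TCP orientation; "force": force on the tool from outside, world axes, zero at the start; "wrist_torque": the same for the moment, N m; "opening": finger opening in m.
Only numpy, scipy, OpenCV 4.12 (cv2) and the standard library are available. Lean on these libraries where they do the work, as an engineer would, in place of code of your own. Each camera call takes 0.05 s, during which the arm holds its last target. There are 200 camera calls.

TASK

Make up the service kit in the grey tray so that it holds exactly one L-bracket, one slotted cover, one collared shaft and one camera: bring in only the kinds that the tray still lacks, and leave duplicates of what it holds on the bench. When the kit is complete, lay the flat lid inside the tray's rim and press it down at both ends until it sits level and fully home, flush with the rim. Do not disturb the other things on the bench.

Things in the scene. Friction and masses are not known exactly. Their poses are not given: they have to be found in the camera images.
- tray_c (a point): middle of the inner floor of the fixed open grey kit tray, 5 mm above the bench. Inside 250 mm (x) by 216 mm (y), walls 5 mm thick, rim 57 mm above this floor. Two crossing 4 mm dividers, 25 mm high, make four equal compartments, centred 56 mm either way along x and 55 mm along y. A black rubber strip 18 mm wide runs along the inside of each end wall (+x and -x), to carry the lid's ends
- strip_far (a joint): the strip at the tray's +x end: how far it stands up, in m. At 0 it is fully down, its top 45 mm above the tray floor; it starts 5 to 7 mm up. It slides stiffly straight down when pushed with over 6 N and stays where it is left; the lid's weight alone does not move it
- strip_near (a joint): the same for the strip at the tray's -x end
- lid_c (a point): loose flat aluminium lid, 238 mm (x) by 204 mm (y), 12 mm thick, 0.35 kg, flat on the bench; bar handle on its middle 90 mm long (x), 18 mm wide, 30 mm high. The point: the handle's centre, 27 mm above the underside. Fits inside the tray's rim with 6 mm to spare a side, either way round, resting on the strips; fully down, its plate is flush with the rim and the point 72 mm above the tray floor
- bracket0_c (a point): already lying in one of the tray's compartments, long side along the tray's x; None from the start if the tray has none: bracket, identical to bracket1 in shape and point
- bracket1_c (a point): lying on the bench: L-bracket 80 mm long (x), lying on a flat flange 44 mm wide (y), 8 mm thick; the other flange, 8 mm thick, stands up along the -y edge, 40 mm high over all. The point: middle of the upright flange, 20 mm above the underside; the flat flange reaches 40 mm to +y and 4 mm to -y of it. Grasp the upright flange, fingertips above the flat one. 120 g
- bracket2_c (a point): lying on the bench; a spare that may be absent: bracket, identical to bracket1 in shape and point
- cover0_c (a point): already lying in one of the tray's compartments, long side along the tray's x; None from the start if the tray has none: cover, identical to cover1 in shape and point
- cover1_c (a point): lying on the bench: a plain block-shaped cover with five slots on top, 85 mm long (x), 34 mm wide (y), 28 mm high. The point is its centre. Good grasp: across its 34 mm. 120 g
- shaft0_c (a point): already lying in one of the tray's compartments, long side along the tray's x; None from the start if the tray has none: shaft, identical to shaft1 in shape and point
- shaft1_c (a point): lying on the bench: a round shaft lying flat, 85 mm long (x) over all, 20 mm thick, with a square 24 mm collar 14 mm long at each end, so that it does not roll. The point is its centre, 12 mm above the underside. Good grasp: across the round middle. 150 g
- shaft2_c (a point): lying on the bench; a spare that may be absent: shaft, identical to shaft1 in shape and point
- camera0_c (a point): already lying in one of the tray's compartments, long side along the tray's x; None from the start if the tray has none: camera, identical to camera1 in shape and point
- camera1_c (a point): lying on the bench: vision camera lying flat, 85 mm long (x): square housing 45 mm long, 32 mm wide and high, round lens 40 mm long on its +x face. The point: centre of the housing, 16 mm above the underside; the camera reaches 22.5 mm to -x and 62.5 mm to +x of it. Grasp the housing across its 32 mm. 140 g
- gauge: bystander: a low square steel block with a black disc, 50 mm, 28 mm high, among the parts; origin under its middle
- jar: bystander: jar 52 mm across, 55 mm high, on the bench beyond the lid
- tape: bystander: roll of tape lying flat, 90 mm across, 22 mm high
- solvent: bystander: bottle 130 mm high beyond the tray
- cup: bystander: cup 80 mm high beyond the tray
Mind the look-alikes: they are no part of the job. What is shaped like the part that bears shaft0_c but green or yellow is not meant.

How it is judged:
By the outcome, as a careful person would: the job done as asked, in the order asked, and still so for the second after the job is handed in, with the robot touching nothing.
Of bracket0, cover0, shaft0, camera0 only 1 to 2 are there at a start; the rules pass over those that are not, and their reading is None.
Of bracket2, shaft2 only 1 to 2 are there at a start; the rules pass over those that are not, and their reading is None.
At some moment in a run one of bracket1, cover1, shaft1, camera1, lid may be knocked a few centimetres aside while the robot is not near it.
It also fails if it takes over 200 s, if anything falls off the work surface, if the arm or the gripper's body presses on something with over 40 N, if the wrist force passes 120 N, or if a joint passes its speed limit or range.

## Working session

There is one attempt and no reset: what is moved stays moved. The work goes in short steps, Python scripts to look and compute and a tool call to move; the robot and the scene stay as the last step left them, time stands still between calls to the robot, and variables do not carry over. Pictures are saved under pics/ and viewed, about 12 in all and at most 16, crops included, and the job is handed in when it is done.

Besides the shell and the picture viewer there is one more tool, called as name(argument=value, ...) on one line, values as JSON. apply_moves: Moves the arm, as the interface text tells. Its arguments: {"type":"object","properties":{"deltas":{"type":"array"},"grip_force":{"type":"number"}},"required":["deltas"]}

```bash
mkdir -p pics; ls; python3 - <<'E'
from plant import robot, viewer, order
import cv2
print(robot.read_state())
for n in ("top","scene"):
    cv2.imwrite(f"pics/{n}0.png",viewer.read_camera(n)); print(n,viewer.get_calibration(n))
E
```

```text
pics
{'t': 0.0, 'q': array([-1.38738895e+00,  1.31151895e-01,  1.48926402e+00,  2.47766852e-05,
        1.52300013e+00, -8.54226860e-02]), 'dq': array([-0.00123054,  0.0005481 ,  0.00145798,  0.0013474 , -0.00025258,
        0.00072317]), 'joint_torque': array([-5.28540004e-04, -5.59847331e+01, -4.91750908e+01,  7.68283848e-02,
        3.55723849e-02, -1.54303934e-04]), 'tool_pos': array([ 0.15933384, -0.57822268,  0.40370106]), 'orientation': array([-3.11144942e+00, -4.20760750e-01,  1.01381577e-04]), 'force': array([0.18859963, 1.02932651, 0.27943514]), 'wrist_torque': array([ 0.00479152, -0.05668839,  0.02525147]), 'opening': 0.09303629133832753}
top {'fx': 467.6084537602637, 'fy': 467.6084537602637, 'cx': 327.8220367387588, 'cy': 183.5208066470778, 'R': array([[-0.01435078, -0.99962363,  0.02338064],
       [-0.98780044,  0.01054708, -0.15536747],
       [ 0.1550624 , -0.02532506, -0.98758002]]), 't': array([-0.05962836,  0.54482252,  1.1146216 ])}
scene {'fx': 459.33615859532995, 'fy': 459.33615859532995, 'cx': 326.3368161949247, 'cy': 201.77710479669085, 'R': array([[ 0.83547807,  0.54942033, -0.01066291],
       [ 0.28774093, -0.45392078, -0.84330367],
       [-0.4681683 ,  0.70149357, -0.53733157]]), 't': array([-0.42075042, -0.14998816,  1.63592982])}
```

View pics/top0.png

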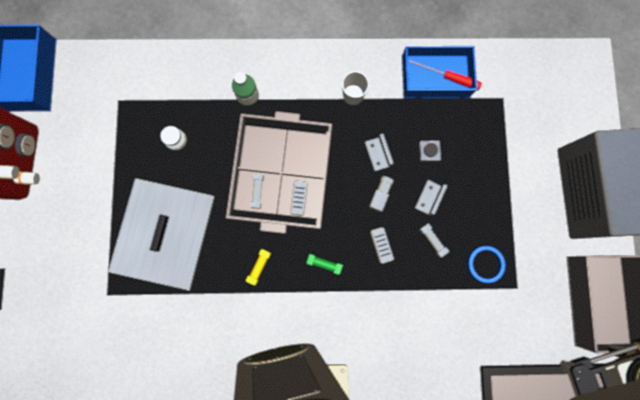

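View pics/scene0.png

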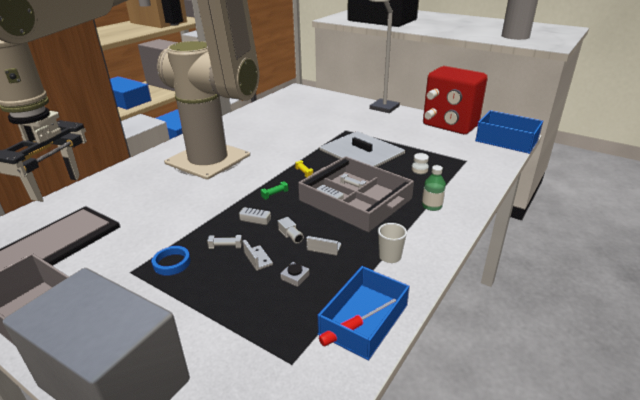

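The top view shows a shaft (257,190) and a cover (300,197) in the tray's near compartments. The far compartments are empty, so the bracket and the camera are missing. Next I'll enlarge the top view.

```bash
cat > h.py <<'E'
from plant import robot, viewer, order
import cv2, numpy as np
from scipy.spatial.transform import Rotation as Ro
def p2w(n,u,v,z,c=None):
    c=c or viewer.get_calibration(n); R=c["R"];t=c["t"]
    d=R.T@np.array([(u-c["cx"])/c["fx"],(v-c["cy"])/c["fy"],1]); o=-R.T@t
    return o+d*(z-o[2])/d[2]
def w2p(n,X,c=None):
    c=c or viewer.get_calibration(n); p=c["R"]@np.array(X)+c["t"]
    return np.array([c["fx"]*p[0]/p[2]+c["cx"],c["fy"]*p[1]/p[2]+c["cy"]])
def rel(target,yaw,z=None):
    """target grasp point world xyz, jaw-axis (tool y) angle yaw in world -> total tool shift mm from current, turn"""
    s=robot.read_state(); R=Ro.from_rotvec(s["orientation"]).as_matrix()
    g=s["tool_pos"]+0.167*R[:,2]
    ya=np.arctan2(R[1,1],R[0,1]); dy=(yaw-ya+np.pi/2)%np.pi-np.pi/2
    print("grasp pt",g.round(4),"jaw ang",round(ya,3),"q",s["q"].round(2),"F",s["force"].round(1),"op",round(s["opening"],4),"t",round(s["t"],2))
    print("shift mm",(R.T@(np.array(target)-g)*1000).round(1),"turn(tool z) ",round(-dy,3),"zaxis",R[:,2].round(3))
E
python3 - <<'E'
from h import *
im=cv2.imread("pics/top0.png")
cv2.imwrite("pics/a1.png",cv2.resize(im[105:235,220:345],None,fx=4.5,fy=4.5,interpolation=cv2.INTER_CUBIC))
cv2.imwrite("pics/a2.png",cv2.resize(im[125:285,350:460],None,fx=3.7,fy=3.7,interpolation=cv2.INTER_CUBIC))
# concat
a=cv2.imread("pics/a2.png")
b=cv2.resize(im[105:235,220:345],None,fx=3,fy=3,interpolation=cv2.INTER_CUBIC)
c=np.zeros((592,a.shape[1]+b.shape[1],3),np.uint8); c[:a.shape[0],:a.shape[1]]=a[:592]; c[:b.shape[0],a.shape[1]:]=b
print(a.shape,b.shape); cv2.imwrite("pics/c1.png",c)
E
```

```text
(592, 407, 3) (390, 375, 3)
```

View pics/c1.png

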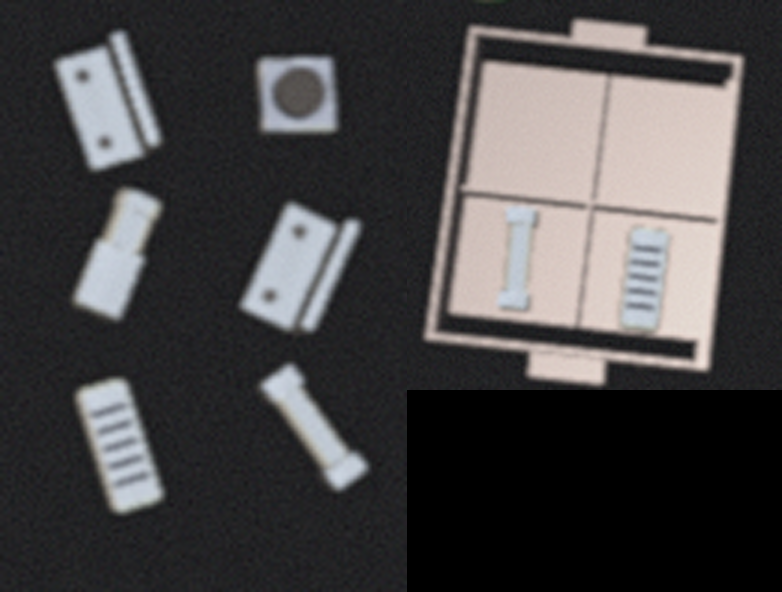

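Crop: the far bracket's upright runs from (118,36) to (155,144), the camera housing is around (112,279) with the lens pointing up, and the far compartments are free. Now I'll compute poses.

```bash
python3 - <<'E'
from h import *
A=lambda U,V,z:p2w("top",350+U/3.7,125+V/3.7,z)
T=lambda U,V,z:p2w("top",220+(U-407)/3,105+V/3,z)
a,b=A(118,36,.04),A(155,145,.04); print("brk",(a+b)[:2]/2,np.degrees(np.arctan2(*(a-b)[[1,0]])),np.linalg.norm(a-b))
a,b=A(294,205,.008),A(290,330,.008)
a,b=A(355,221,.04),A(308,328,.04); print("brk2",(a+b)[:2]/2,np.degrees(np.arctan2(*(a-b)[[1,0]])),np.linalg.norm(a-b))
cs=[A(*p,.032) for p in((103,240),(145,258),(122,318),(75,300))]; m=np.mean(cs,0)
print("cam",m[:2],np.degrees(np.arctan2(*((cs[0]+cs[1])/2-(cs[2]+cs[3])/2)[[1,0]])),np.linalg.norm(cs[0]-cs[1]),np.linalg.norm(cs[1]-cs[2]))
l=A(143,196,.016);print("lens",np.degrees(np.arctan2(*(l-m)[[1,0]])))
cs=np.array([T(*p,.062) for p in((472,27),(742,57),(710,369),(427,340))]);m=cs.mean(0)
ax=(cs[0]+cs[1]-cs[2]-cs[3])/2; ay=(cs[0]+cs[3]-cs[1]-cs[2])/2
print("tray",m,np.linalg.norm(ax),np.linalg.norm(ay),np.degrees(np.arctan2(ax[1],ax[0])),np.degrees(np.arctan2(-ay[0],ay[1])))
print("divcross",T(592,207,.030))
L=np.array([p2w("top",*p,.012) for p in((138,178),(214,194),(190,291),(108,272))]);print("lid",L[:,:2],L.mean(0))
h=[p2w("top",*p,.042) for p in((165,216),(157,250))];print("handle",np.mean(h,0),np.degrees(np.arctan2(*(h[0]-h[1])[[1,0]])))
g=p2w("top",350+297/3.7,125+93/3.7,.028);print("gauge",g)
rel([0.6,-0.2,.1],1.57)
E
```

```text
brk [ 0.63001524 -0.21660196] 16.579351735478433 0.07952751993446322
brk2 [ 0.50237036 -0.34380094] -26.2539703056891 0.08022093948820185
cam [ 0.50186747 -0.19642903] -24.587427397266428 0.03075915675608768 0.04384007115298433
lens -23.697841880396627
tray [0.57535191 0.04934239 0.062     ] 0.2600040480800089 0.22599179472358802 -6.819116711226744 -6.778719076555737
divcross [0.57151693 0.04861    0.03      ]
lid [[0.56817017 0.41184503]
 [0.52527389 0.2200951 ]
 [0.28721933 0.27275242]
 [0.33579937 0.47326579]] [0.42911569 0.34448959 0.012     ]
handle [0.42766252 0.33873565 0.042     ] -10.992160746973502
gauge [ 0.6298557  -0.32950659  0.028     ]
grasp pt [ 0.1593 -0.578   0.2368] jaw ang -1.302 q [-1.39  0.13  1.49 -0.    1.52 -0.09] F [-0.  -1.6 -0.2] op 0.0927 t 0.1
shift mm [ 525.3 -247.1  137.3] turn(tool z)  0.27 zaxis [-0.     0.002 -1.   ]
```

```bash
cat >> h.py <<'E'
def plan(target,yaw_deg):
    """turn first, then shift (tool axes after the turn)"""
    s=robot.read_state(); R=Ro.from_rotvec(s["orientation"]).as_matrix()
    g=s["tool_pos"]+0.167*R[:,2]; ya=np.arctan2(R[1,1],R[0,1])
    t=-((np.radians(yaw_deg)-ya+np.pi/2)%np.pi-np.pi/2)
    R2=R@Ro.from_euler("z",t).as_matrix()
    print("g",g.round(4),"jaw",round(np.degrees(ya),1),"q",s["q"].round(2),"F",s["force"].round(1),"op",round(s["opening"],4),"t",round(s["t"],2),"zax",R[:,2].round(3))
    print("TURN",round(t,3),"then SHIFT",(R2.T@(np.array(target)-g)*1000).round(1))
TC=np.array([.5753,.0493]); TA=-6.8
def tray(x,y,z):
    a=np.radians(TA); return [*(TC+np.array([[np.cos(a),-np.sin(a)],[np.sin(a),np.cos(a)]])@[x,y]),z]
E
python3 -c "
from h import *
plan([.502,-.196,.12],65.7)"
```

```text
g [ 0.1593 -0.578   0.2368] jaw -74.6 q [-1.39  0.13  1.49 -0.    1.52 -0.09] F [-0.  -1.6 -0.2] op 0.0927 t 0.1 zax [-0.     0.002 -1.   ]
TURN 0.693 then SHIFT [ 155.3 -489.   117.3]
```

apply_moves(deltas=[[60,[0,0,0],0.173],[60,[0,0,0],0.173],[60,[0,0,0],0.173],[60,[0,0,0],0.174],[60,[0,0,0],0]], grip_force=20)

```text
t: 0.72
tool_pos: [0.1593, -0.5783, 0.4042]
orientation: [-3.071, 0.66, 0.001]
force: [-0.3, 0.4, -0.1]
opening: 0.06
```

apply_moves(deltas=[[60,[15.5,-48.9,10],0],[60,[15.5,-48.9,10],0],[60,[15.5,-48.9,10],0],[60,[15.5,-48.9,10],0],[60,[15.5,-48.9,10],0]])

```text
t: 1.35
tool_pos: [0.3314, -0.3861, 0.3544]
orientation: [3.073, -0.654, 0.0]
force: [0.3, -0.1, -0.2]
opening: 0.0602
```

apply_moves(deltas=[[60,[15.5,-48.9,10],0],[60,[15.5,-48.9,10],0],[60,[15.5,-48.9,10],0],[60,[15.5,-48.9,10],0],[60,[15.5,-48.9,10],0]])

```text
t: 1.98
tool_pos: [0.5028, -0.1951, 0.3044]
orientation: [3.073, -0.654, 0.0]
force: [-0.5, 0.0, 0.4]
opening: 0.0599
```

```bash
python3 -c "
from h import *
plan([.502,-.196,.12],65.7)
cv2.imwrite('pics/w1.png',viewer.read_camera('wrist')); c=viewer.get_calibration('wrist')
a=np.radians(-24.3)
print([w2p('wrist',p).round() for p in ([.502,-.196,.032],[.502+.0625*np.cos(a),-.196+.0625*np.sin(a),.016],[.63,-.2166,.04])])
np.save('w1.npy',c)"
```

```text
g [ 0.5028 -0.1951  0.1374] jaw -114.0 q [-0.47  0.04  1.77 -0.    1.33  1.52] F [-0.5  0.   0.4] op 0.0599 t 1.98 zax [ 0. -0. -1.]
TURN 0.005 then SHIFT [-0.4  1.1 17.4]
[array([329., 203.]), array([329., 119.]), array([279.,  22.])]
```

View pics/w1.png

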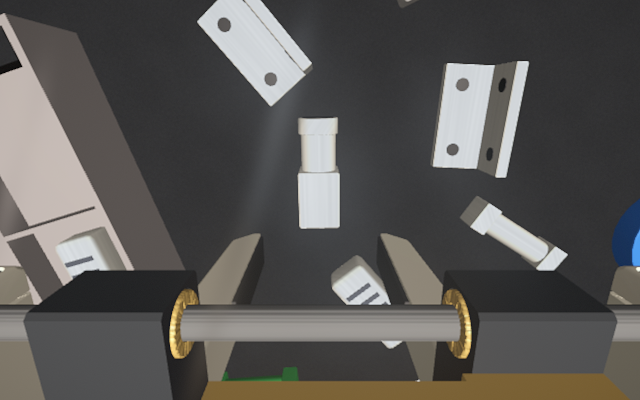

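The wrist picture shows the camera housing at about (319,200), fingertips near (262,234) and (378,234), and lens pointing away. I'll compare that with the projected positions.

```bash
python3 -c "
from h import *
print(p2w('wrist',319,200,.032), p2w('wrist',318,126,.016))
print(w2p('wrist',[.5028,-.1951,.118]),viewer.get_calibration('wrist'))
print('brk', p2w('wrist',(260+310)/2-28,32,.04),p2w('wrist',310,66,.04),p2w('wrist',250,0,.04))
"
```

```text
[ 0.50729929 -0.1901821   0.032     ] [ 0.55762306 -0.21157515  0.016     ]
[329.99352417 250.39248203] {'fx': 341.0298667746856, 'fy': 341.0298667746856, 'cx': 319.9386847606701, 'cy': 196.89424778705737, 'R': array([[-0.40502626, -0.9142992 , -0.00327102],
       [-0.87881554,  0.38831525,  0.27729859],
       [-0.25226369,  0.11518783, -0.96077822]]), 't': array([0.03096877, 0.51318868, 0.44296418])}
brk [ 0.63031421 -0.20059844  0.04      ] [ 0.59737386 -0.22363278  0.04      ] [ 0.64876201 -0.20493313  0.04      ]
```

The fingers' midline is at column 320, so the housing is centred. The wrist calibration is about 5 mm off sideways. Going down to grasp.

apply_moves(deltas=[[60,[0,1,28],0],[60,[0,0,28],0],[60,[0,0,28],0],[60,[0,0,20],0],[60,[0,0,10],0]], grip_force=25)

```text
t: 2.65
tool_pos: [0.5009, -0.1972, 0.1893]
orientation: [-3.072, 0.656, 0.003]
force: [0.1, 0.4, -0.1]
opening: 0.0599
```

apply_moves(deltas=[[25,[0,0,0],0],[25,[0,0,0],0],[25,[0,0,0],0],[25,[0,0,0],0],[25,[0,0,0],0]])

```text
t: 3.28
tool_pos: [0.502, -0.1977, 0.1918]
orientation: [3.071, -0.661, 0.003]
force: [-0.9, 1.6, 6.5]
opening: 0.0321
```

apply_moves(deltas=[[25,[0,0,-15],0],[25,[0,0,-30],0],[25,[0,0,-40],0],[25,[0,0,-40],0],[25,[0,0,0],0]])

```text
t: 3.9
tool_pos: [0.5027, -0.1982, 0.3207]
orientation: [3.069, -0.661, 0.012]
force: [-0.4, 0.1, -2.4]
opening: 0.032
```

```bash
python3 -c "
from h import *
t=tray(36,-55,.15);print(t)
plan(t,90+TA)"
```

```text
[np.float64(29.809840034977775), np.float64(-58.82634580489356), 0.15]
g [ 0.5039 -0.1988  0.1537] jaw -114.3 q [-0.47  0.02  1.76 -0.    1.35  1.52] F [-0.4  0.1 -2.4] op 0.032 t 3.9 zax [ 0.007 -0.004 -1.   ]
TURN -0.305 then SHIFT [36039.9 54744.6   421.1]
```

```bash
sed -i 's/@\[x,y\]/@np.array([x,y])*1e-3/; s/(TC+np.array(\(.*\)\*1e-3),z/(TC+np.array(\1*1e-3),z/' h.py; grep -n "TC+" h.py; python3 -c "
from h import *
t=tray(36,-55,.16);print(t)
plan(t,90+TA)"
```

```text
28:    a=np.radians(TA); return [*(TC+np.array([[np.cos(a),-np.sin(a)],[np.sin(a),np.cos(a)]])@np.array([x,y])*1e-3),z]
[np.float64(0.6045345400349779), np.float64(-0.00957564580489357), 0.16]
g [ 0.5039 -0.1988  0.1537] jaw -114.3 q [-0.47  0.02  1.76 -0.    1.35  1.52] F [-0.4  0.1 -2.4] op 0.032 t 3.9 zax [ 0.007 -0.004 -1.   ]
TURN -0.305 then SHIFT [  77.6 -199.8   -6.3]
```

apply_moves(deltas=[[25,[0,0,0],-0.153],[25,[0,0,0],-0.152],[25,[19.4,-50,-1.5],0],[25,[19.4,-50,-1.5],0],[25,[19.4,-50,-1.5],0]])

```text
t: 4.53
tool_pos: [0.5771, -0.0542, 0.3192]
orientation: [-3.136, 0.188, 0.003]
force: [1.7, -1.3, -1.5]
opening: 0.032
```

apply_moves(deltas=[[25,[19.4,-50,0],0],[25,[0,0,0],0],[25,[0,0,0],0]])

```text
t: 4.9
tool_pos: [0.6018, -0.0082, 0.3191]
orientation: [3.136, -0.186, -0.003]
force: [-0.6, -0.1, -1.2]
opening: 0.0324
```

```bash
python3 -c "
from h import *
plan(tray(36,-55,.031),90+TA)
cv2.imwrite('pics/w2.png',viewer.read_camera('wrist'))"
```

```text
g [ 0.6014 -0.0082  0.1521] jaw -96.8 q [-0.1   0.19  1.58 -0.    1.37  1.59] F [-0.6 -0.1 -1.2] op 0.0324 t 4.9 zax [-0.002 -0.    -1.   ]
TURN 0.0 then SHIFT [  3.5   0.9 121.1]
```

View pics/w2.png

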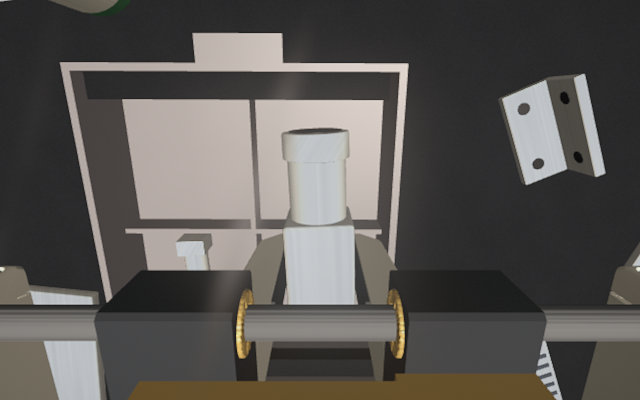

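The camera is held straight, and its compartment spans columns 255–382, so it is centred. Lowering it now.

apply_moves(deltas=[[25,[3,1,30],0],[25,[0,0,30],0],[25,[0,0,30],0],[25,[0,0,20],0],[25,[0,0,8],0]])

```text
t: 5.58
tool_pos: [0.6044, -0.0103, 0.2009]
orientation: [3.136, -0.189, -0.003]
force: [-0.0, 0.5, -0.7]
opening: 0.0321
```

apply_moves(deltas=[[25,[0,0,3],0],[25,[0,0,0],0]])

```text
t: 5.82
tool_pos: [0.6057, -0.0096, 0.2002]
orientation: [3.136, -0.187, 0.002]
force: [-0.2, -0.4, -1.4]
opening: 0.0317
```

```bash
python3 -c "
from h import *
plan(tray(36,-55,.031),90+TA)"
```

```text
g [ 0.6059 -0.0097  0.0332] jaw -96.8 q [-0.1   0.33  1.65  0.    1.16  1.59] F [-0.2 -0.4 -1.4] op 0.0317 t 5.83 zax [ 0.001 -0.    -1.   ]
TURN -0.001 then SHIFT [-1.4  0.1  2.2]
```

Next: down 2 mm, release slightly, rise, then look at the bench from above.

apply_moves(deltas=[[25,[0,0,2],0],[25,[0,0,1],0],[50,[0,0,0],0],[50,[0,0,0],0],[50,[0,0,0],0]])

```text
t: 6.45
tool_pos: [0.6052, -0.0095, 0.1963]
orientation: [3.136, -0.187, 0.0]
force: [-0.4, 0.4, -0.6]
opening: 0.0497
```

apply_moves(deltas=[[50,[0,0,-10],0],[50,[0,0,-30],0],[50,[0,0,-40],0],[50,[0,0,-40],0],[50,[0,0,0],0]])

```text
t: 7.08
tool_pos: [0.6068, -0.0096, 0.3219]
orientation: [3.136, -0.187, 0.014]
force: [0.4, -0.2, -0.6]
opening: 0.0503
```

```bash
python3 -c "
from h import *
plan([.630,-.2166,.12],90+16.6)
im=viewer.read_camera('top');cv2.imwrite('pics/top2.png',im)
cv2.imwrite('pics/c2.png',cv2.resize(im[100:300,100:480],None,fx=2.1,fy=2.1,interpolation=cv2.INTER_CUBIC))"
```

```text
g [ 0.6082 -0.0098  0.1549] jaw -96.8 q [-0.1   0.2   1.57 -0.    1.37  1.59] F [ 0.4 -0.2 -0.6] op 0.0503 t 7.08 zax [ 0.009 -0.001 -1.   ]
TURN -0.409 then SHIFT [-38.5 204.3  35.3]
```

View pics/c2.png

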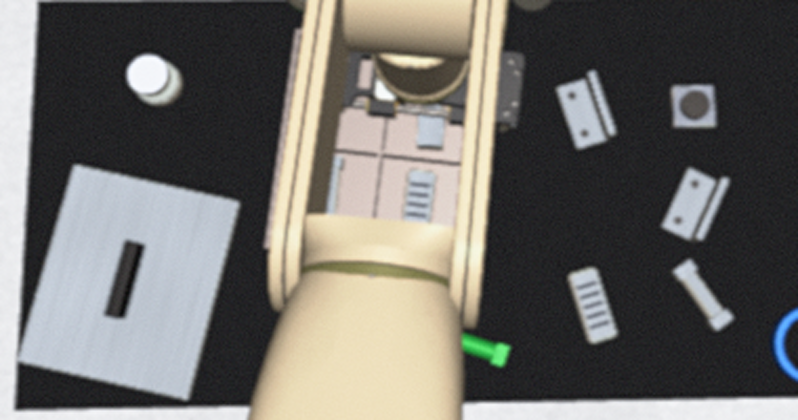

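The bracket and the lid haven't moved; the far bracket's upright is at (601,104) in the crop. Moving over the bracket.

apply_moves(deltas=[[40,[0,0,0],-0.137],[40,[0,0,0],-0.136],[40,[0,0,0],-0.136],[40,[-9.6,51,6],0],[40,[-9.6,51,6],0]])

```text
t: 7.75
tool_pos: [0.6155, -0.1131, 0.3027]
orientation: [-3.107, -0.457, 0.003]
force: [-0.1, 0.2, 0.6]
opening: 0.0397
```

apply_moves(deltas=[[40,[-9.6,51,6],0],[40,[-9.6,51,6],0],[40,[0,0,0],0]])

```text
t: 8.12
tool_pos: [0.6255, -0.2194, 0.2897]
orientation: [-3.109, -0.447, 0.005]
force: [-0.2, 1.0, 0.4]
opening: 0.0399
```

```bash
python3 -c "
from h import *
plan([.630,-.2166,.034],90+16.6)
cv2.imwrite('pics/w3.png',viewer.read_camera('wrist'))"
```

```text
g [ 0.625  -0.2193  0.1227] jaw -73.6 q [-0.41  0.37  1.42 -0.    1.35  0.87] F [-0.2  1.   0.4] op 0.0399 t 8.12 zax [-0.003  0.001 -1.   ]
TURN -0.004 then SHIFT [ 5.8 -1.1 88.7]
```

View pics/w3.png

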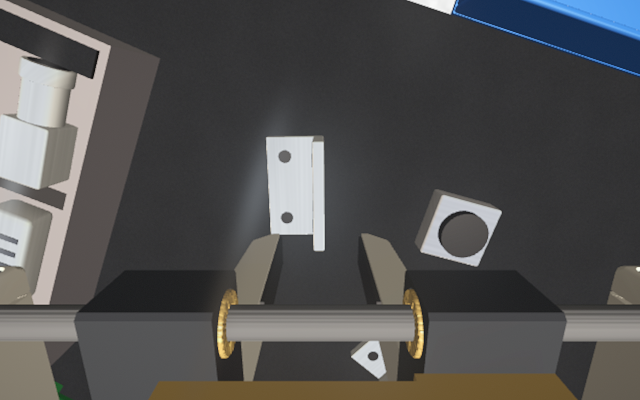

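The upright flange is at column 319, level with the finger midline, and the jaws straddle it cleanly. Going down to grasp.

apply_moves(deltas=[[40,[5,0,28],0],[40,[0,0,28],0],[40,[0,0,20],0],[40,[0,0,12],0],[40,[0,0,0],0]], grip_force=25)

```text
t: 8.8
tool_pos: [0.6311, -0.214, 0.2033]
orientation: [-3.108, -0.454, 0.002]
force: [-0.2, 1.1, 0.3]
opening: 0.0401
```

apply_moves(deltas=[[3,[0,0,0],0],[3,[0,0,0],0],[3,[0,0,0],0],[3,[0,0,0],0],[3,[0,0,0],0]])

```text
t: 9.43
tool_pos: [0.6317, -0.2148, 0.2048]
orientation: [3.108, 0.453, 0.001]
force: [-1.3, -0.2, 3.8]
opening: 0.0078
```

```bash
python3 -c "
from h import *
plan([.630,-.2166,.16],90+TA)"
```

```text
g [ 0.6318 -0.2148  0.0378] jaw -73.4 q [-0.4   0.47  1.45 -0.    1.21  0.88] F [-1.3 -0.2  3.8] op 0.0078 t 9.43 zax [ 0.001 -0.    -1.   ]
TURN 0.408 then SHIFT [  -1.5    2.  -122.2]
```

apply_moves(deltas=[[3,[0,0,-15],0],[3,[0,0,-30],0],[3,[0,0,-40],0],[3,[0,0,-37],0],[3,[0,0,0],0]])

```text
t: 10.05
tool_pos: [0.6327, -0.215, 0.3317]
orientation: [3.105, 0.453, 0.011]
force: [1.3, 0.2, -1.6]
opening: 0.0078
```

```bash
python3 -c "
from h import *
plan(tray(56,40,.16),90+TA)"
```

```text
g [ 0.6339 -0.2155  0.1647] jaw -73.4 q [-0.4   0.35  1.37  0.    1.42  0.88] F [ 1.3  0.2 -1.6] op 0.0078 t 10.05 zax [ 0.007 -0.003 -1.   ]
TURN 0.409 then SHIFT [ -33.6 -296.     3.8]
```

apply_moves(deltas=[[3,[0,0,0],0.137],[3,[0,0,0],0.136],[3,[0,0,0],0.136],[3,[-5.5,-49,0],0],[3,[-5.5,-49,0],0]])

```text
t: 10.68
tool_pos: [0.6315, -0.1152, 0.3245]
orientation: [-3.135, 0.19, 0.004]
force: [0.4, 0.6, -0.9]
opening: 0.008
```

apply_moves(deltas=[[3,[-5.5,-49,0],0],[3,[-5.5,-49,0],0],[3,[-5.5,-49,0],0],[3,[-5.5,-49,0],0],[3,[0,0,0],0]])

```text
t: 11.3
tool_pos: [0.6328, 0.0849, 0.3247]
orientation: [-3.136, 0.18, 0.004]
force: [-0.5, -0.3, -0.9]
opening: 0.0078
```

```bash
python3 -c "
from h import *
plan(tray(56,40,.043),90+TA)
cv2.imwrite('pics/w4.png',viewer.read_camera('wrist'))"
```

```text
g [0.6324 0.085  0.1577] jaw -96.6 q [0.05 0.28 1.46 0.   1.4  1.74] F [-0.5 -0.3 -0.9] op 0.0078 t 11.3 zax [-0.002  0.001 -1.   ]
TURN 0.004 then SHIFT [  3.9   2.3 114.7]
```

View pics/w4.png

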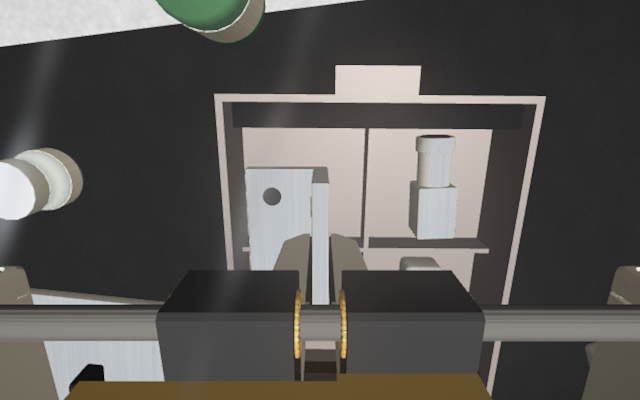

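The bracket hangs level over its compartment (columns 243–365), with its upright at 320. The camera lies in its own compartment. Lowering.

apply_moves(deltas=[[3,[4,2,30],0],[3,[0,0,30],0],[3,[0,0,28],0],[3,[0,0,15],0],[3,[0,0,8],0]])

```text
t: 11.98
tool_pos: [0.6371, 0.0779, 0.2141]
orientation: [3.136, -0.189, -0.002]
force: [-0.8, 1.1, -0.2]
opening: 0.0077
```

apply_moves(deltas=[[3,[0,0,2],0],[3,[0,0,2],0],[3,[0,0,0],0]])

```text
t: 12.35
tool_pos: [0.6377, 0.0789, 0.2121]
orientation: [-3.136, 0.187, -0.002]
force: [0.3, -0.1, -1.4]
opening: 0.0077
```

```bash
python3 -c "
from h import *
plan(tray(56,40,.043),90+TA)"
```

```text
g [0.638  0.0789 0.0451] jaw -96.8 q [0.04 0.4  1.53 0.   1.21 1.73] F [ 0.3 -0.1 -1.4] op 0.0077 t 12.35 zax [ 0.001  0.    -1.   ]
TURN -0.0 then SHIFT [-2.7 -3.2  2.1]
```

apply_moves(deltas=[[3,[0,0,2],0],[3,[0,0,0.5],0],[26,[0,0,0],0],[26,[0,0,0],0],[26,[0,0,0],0]])

```text
t: 12.98
tool_pos: [0.6373, 0.0788, 0.2085]
orientation: [3.136, -0.187, -0.0]
force: [-0.0, 0.6, -0.2]
opening: 0.0253
```

apply_moves(deltas=[[26,[0,0,-10],0],[26,[0,0,-35],0],[26,[0,0,-45],0],[26,[0,0,-45],0],[26,[0,0,0],0]])

```text
t: 13.6
tool_pos: [0.639, 0.0789, 0.3504]
orientation: [-3.135, 0.187, -0.016]
force: [0.0, 0.3, -0.1]
opening: 0.026
```

```bash
python3 -c "
from h import *
im=viewer.read_camera('top');cv2.imwrite('pics/top3.png',im)
# lid handle dark blob
r=im[160:300,100:225]; hsv=cv2.cvtColor(r,cv2.COLOR_BGR2GRAY)
m=((hsv>90)*255).astype(np.uint8); cn=max(cv2.findContours(m,0,1)[0],key=cv2.contourArea)
b=cv2.boxPoints(cv2.minAreaRect(cn))+[100,160]; P=np.array([p2w('top',*p,.012) for p in b]);print(b,P.mean(0))
for k in range(4): d=P[k]-P[k-1]; print(np.linalg.norm(d),np.degrees(np.arctan2(d[1],d[0])))
f=np.zeros_like(m);cv2.drawContours(f,[cn],-1,255,-1);f=cv2.erode(f,np.ones((7,7)))
hm=((hsv<70)&(f>0)).astype(np.uint8);pts=cv2.findNonZero(hm);r2=cv2.minAreaRect(pts);b=cv2.boxPoints(r2)+[100,160];print(b,r2)
P=np.array([p2w('top',*p,.037) for p in b]);h=P.mean(0);print('handle',h)
for k in range(4): d=P[k]-P[k-1]; print(np.linalg.norm(d),np.degrees(np.arctan2(d[1],d[0])))
plan([.43,.342,.15],90-12)
"
```

```text
[[100. 160.]
 [224. 160.]
 [224. 299.]
 [100. 299.]] [0.44163806 0.34620865 0.012     ]
0.3443477928968593 3.4606498146963833
0.3127501064228345 -90.54214345792839
0.3457229878934385 -178.85580733511148
0.29889389917837994 89.06192170053349
[[106.75202179 216.87292099]
 [172.81623077 215.78989792]
 [174.08113861 292.94947815]
 [108.01692963 294.03250122]] ((40.41658020019531, 94.91120147705078), (77.16995239257812, 66.07308197021484), 89.06080627441406)
handle [0.37690806 0.38740798 0.037     ]
0.1841499000839259 4.258037555578797
0.15958149271434371 -89.75711680749036
0.18456897066338718 -176.96710028795985
0.15567265404845182 90.00281159428026
g [0.6391 0.0789 0.1803] jaw -96.8 q [0.04 0.27 1.43 0.   1.43 1.73] F [-0.5  0.3 -0.2] op 0.0262 t 13.65 zax [ 0.006  0.    -1.   ]
TURN 0.09 then SHIFT [-259.4 -213.8   29.2]
```

apply_moves(deltas=[[60,[0,0,0],0.1],[60,[-42,-36,0],0],[60,[-42,-36,0],0],[60,[-42,-36,0],0],[60,[-42,-36,0],0]])

```text
t: 14.28
tool_pos: [0.503, 0.2569, 0.3422]
orientation: [3.122, -0.344, -0.003]
force: [0.7, 0.4, -0.6]
opening: 0.0598
```

apply_moves(deltas=[[60,[-42,-36,0],0],[60,[-42,-36,0],0],[60,[0,0,15],0],[60,[0,0,15],0],[60,[0,0,0],0]])

```text
t: 14.9
tool_pos: [0.4383, 0.3429, 0.3108]
orientation: [3.119, -0.346, -0.006]
force: [-0.4, -0.9, -0.3]
opening: 0.0598
```

```bash
python3 -c "
from h import *
plan([.43,.342,.15],90-12.5)
cv2.imwrite('pics/w5.png',viewer.read_camera('wrist'))
im=viewer.read_camera('top');cv2.imwrite('pics/top4.png',im)
im=cv2.resize(im[100:240,215:345],None,fx=4,fy=4,interpolation=cv2.INTER_CUBIC);cv2.imwrite('pics/c4.png',im)"
```

```text
g [0.4377 0.3424 0.1439] jaw -102.6 q [ 0.57  0.08  1.72 -0.    1.35  2.36] F [-0.4 -0.9 -0.3] op 0.0598 t 14.9 zax [-0.004 -0.003 -1.   ]
TURN -0.003 then SHIFT [-7.4  2.1 -6.1]
```

View pics/w5.png

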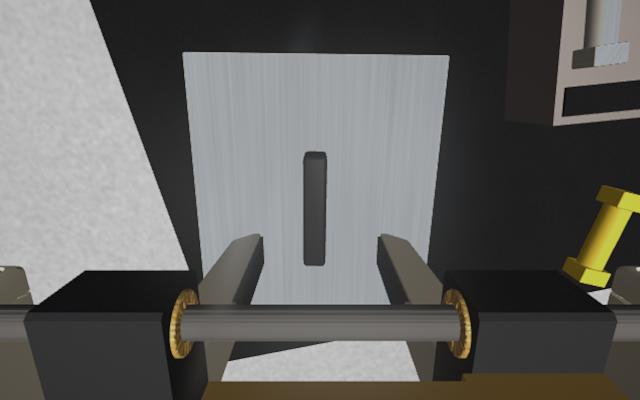

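View pics/c4.png

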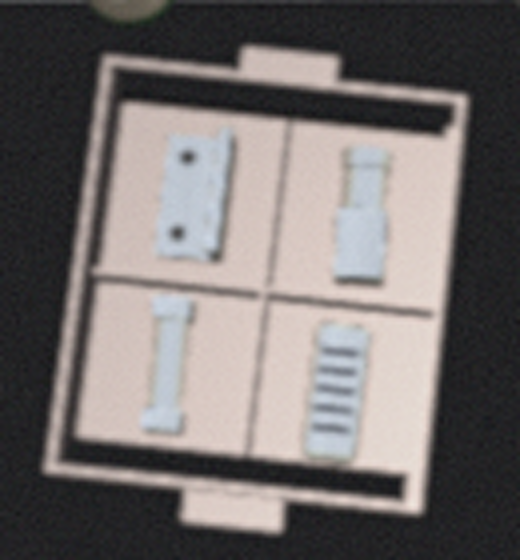

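The kit is complete in the tray, one part per compartment. The lid's handle is at column 315, rows 152–265, so I shift about 3 mm sideways and 6 mm back, then grasp.

apply_moves(deltas=[[50,[-6,-3,28],0],[50,[0,0,28],0],[50,[0,0,28],0],[50,[0,0,16],0],[50,[0,0,6],0]], grip_force=50)

```text
t: 15.62
tool_pos: [0.4335, 0.3482, 0.2072]
orientation: [3.122, -0.345, -0.001]
force: [0.4, -0.8, 0.3]
opening: 0.05
```

apply_moves(deltas=[[12,[0,0,0],0],[12,[0,0,0],0],[12,[0,0,0],0],[12,[0,0,0],0],[12,[0,0,0],0]])

```text
t: 16.25
tool_pos: [0.4335, 0.3487, 0.2085]
orientation: [-3.123, 0.344, -0.001]
force: [-0.7, -2.0, 6.1]
opening: 0.018
```

```bash
python3 -c "
from h import *
plan(tray(0,0,.15),90+TA)"
```

```text
g [0.4336 0.3487 0.0415] jaw -102.6 q [ 0.59  0.2   1.79 -0.    1.15  2.38] F [-0.7 -2.   6.1] op 0.018 t 16.25 zax [ 0.001  0.    -1.   ]
TURN -0.101 then SHIFT [ 176.3  280.5 -108.5]
```

apply_moves(deltas=[[26,[0,0,0],0],[26,[0,0,3],0],[26,[0,0,3],0],[26,[0,0,0],0]])

```text
t: 16.75
tool_pos: [0.4329, 0.3486, 0.2011]
orientation: [3.122, -0.344, -0.001]
force: [1.0, -0.2, -0.3]
opening: 0.0262
```

apply_moves(deltas=[[12,[0,0,0],0],[12,[0,0,0],0],[12,[0,0,0],0]])

```text
t: 17.12
tool_pos: [0.4332, 0.3487, 0.2017]
orientation: [3.123, -0.343, 0.0]
force: [1.3, 0.4, -1.6]
opening: 0.0176
```

```bash
python3 -c "
from h import *
plan(tray(0,0,.15),90+TA)"
```

```text
g [0.4332 0.3487 0.0347] jaw -102.6 q [ 0.59  0.21  1.79 -0.    1.14  2.38] F [ 1.3  0.4 -1.6] op 0.0176 t 17.12 zax [ 0. -0. -1.]
TURN -0.1 then SHIFT [ 176.6  280.5 -115.3]
```

apply_moves(deltas=[[12,[0,0,-10],0],[12,[0,0,-20],0],[12,[0,0,-30],0],[12,[0,0,-30],0],[12,[0,0,-25],0]])

```text
t: 17.75
tool_pos: [0.4334, 0.3488, 0.3198]
orientation: [-3.121, 0.343, -0.003]
force: [0.3, 0.1, -3.6]
opening: 0.0181
```

apply_moves(deltas=[[12,[0,0,0],-0.05],[12,[0,0,0],-0.05],[12,[25,40,0],0],[12,[25,40,0],0],[12,[25,40,0],0]])

```text
t: 18.38
tool_pos: [0.4939, 0.2195, 0.3185]
orientation: [-3.135, 0.186, -0.003]
force: [-0.9, -0.2, -3.7]
opening: 0.0178
```

apply_moves(deltas=[[12,[25,40,0],0],[12,[25,40,0],0],[12,[25,40,0],0],[12,[25,38,0],0],[12,[0,0,0],0]])

```text
t: 19.0
tool_pos: [0.575, 0.049, 0.3185]
orientation: [3.135, -0.193, 0.004]
force: [0.1, -0.0, -4.3]
opening: 0.0179
```

```bash
python3 -c "
from h import *
plan(tray(0,0,.15),90+TA)
cv2.imwrite('pics/w6.png',viewer.read_camera('wrist'))"
```

```text
g [0.5753 0.0488 0.1515] jaw -97.1 q [-0.    0.12  1.65 -0.    1.36  1.69] F [ 0.1 -0.  -4.3] op 0.0179 t 19.0 zax [ 0.002 -0.001 -1.   ]
TURN -0.004 then SHIFT [-0.1 -0.5  1.5]
```

View pics/w6.png

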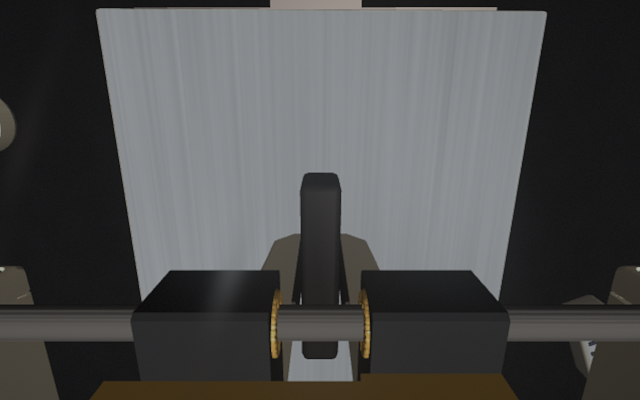

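The lid is held square. Its far edge is at row 10 (columns 97–547), and the tray's far rim shows at row ~8 (135–497). I'll use the difference to set the alignment.

```bash
python3 -c "
from h import *
im=cv2.imread('pics/w6.png').astype(int).sum(2)//3
for c in (150,200,250,400,450,480,520): print(c,im[2:20,c])
for r in (4,8,10,30,100): 
  d=np.abs(np.diff(im[r])); print(r,[(i,d[i]) for i in np.where(d>25)[0]][:24])
s=robot.read_state();R=Ro.from_rotvec(s['orientation']).as_matrix();g=s['tool_pos']+.167*R[:,2]
f=lambda u,v,z:((R.T@(p2w('wrist',u,v,z)-g))*1000).round(1)
print('lid',f(97,10,.129),f(547,11,.129)); print('rim',f(135,8,.062),f(497,8,.062))
print('handle far end',f(320,175,.159))
c=viewer.get_calibration('wrist');print(-c['R'].T@c['t'])
"
```

```text
150 [ 20  22  24  22  17  58  89 125 137 137 137 138 137 137 138 138 138 138]
200 [ 22  22  24  23  16  85  97 128 138 135 134 135 135 134 135 135 135 135]
250 [ 24  24  24  23  17  91 111 127 137 137 137 137 137 137 137 138 138 138]
400 [ 27  27  27  27  20 130 154 136 134 136 135 136 136 135 136 136 136 136]
450 [ 25  24  23  22  16 124 147 144 132 127 129 130 131 130 130 130 131 130]
480 [ 24  23  23  21  14 120 142 141 124 124 133 133 134 134 133 133 133 132]
520 [ 21  22  22  22  21  20  22  17  54 116 132 131 132 132 132 131 131 131]
4 [(np.int64(269), np.int64(78)), (np.int64(360), np.int64(40)), (np.int64(361), np.int64(91))]
8 [(np.int64(98), np.int64(36)), (np.int64(496), np.int64(61)), (np.int64(497), np.int64(41))]
10 [(np.int64(95), np.int64(75)), (np.int64(96), np.int64(28)), (np.int64(496), np.int64(31))]
30 [(np.int64(97), np.int64(54)), (np.int64(98), np.int64(49)), (np.int64(543), np.int64(46)), (np.int64(544), np.int64(59))]
100 [(np.int64(108), np.int64(41)), (np.int64(109), np.int64(59)), (np.int64(531), np.int64(44)), (np.int64(532), np.int64(71))]
lid [114.9 -99.7  22.3] [114.5 101.7  22.3]
rim [ 131.  -115.2   89.3] [131.  110.3  89.3]
handle far end [46.1  0.1 -7.8]
[0.65052498 0.04110504 0.29866897]
```

apply_moves(deltas=[[12,[4,-3,0],0],[12,[0,0,16],0],[12,[0,0,16],0],[12,[0,0,13],0],[12,[0,0,0],0]])

```text
t: 19.68
tool_pos: [0.5772, 0.0545, 0.2693]
orientation: [3.136, -0.187, -0.006]
force: [0.3, 0.3, -3.4]
opening: 0.0175
```

```bash
python3 -c "
from h import *
plan(tray(0,0,.1),90+TA)
w=viewer.read_camera('wrist');s=viewer.read_camera('scene')
cv2.imwrite('pics/w7.png',w);cv2.imwrite('pics/s7.png',s)
a=cv2.resize(w[:150,60:600],None,fx=1.4,fy=1.4);b=cv2.resize(s[130:250,270:440],(756,534)[::1],interpolation=cv2.INTER_CUBIC)
b=cv2.resize(s[140:240,280:430],(570,380),interpolation=cv2.INTER_CUBIC)
c=np.zeros((210+380,756,3),np.uint8);c[:210]=a;c[210:,:570]=b;cv2.imwrite('pics/c7.png',c)"
```

```text
g [0.5765 0.0545 0.1023] jaw -96.8 q [0.01 0.18 1.68 0.   1.28 1.7 ] F [ 0.3  0.3 -3.4] op 0.0175 t 19.68 zax [-0.004 -0.    -1.   ]
TURN -0.0 then SHIFT [-0.6  5.3  2.3]
```

View pics/c7.png

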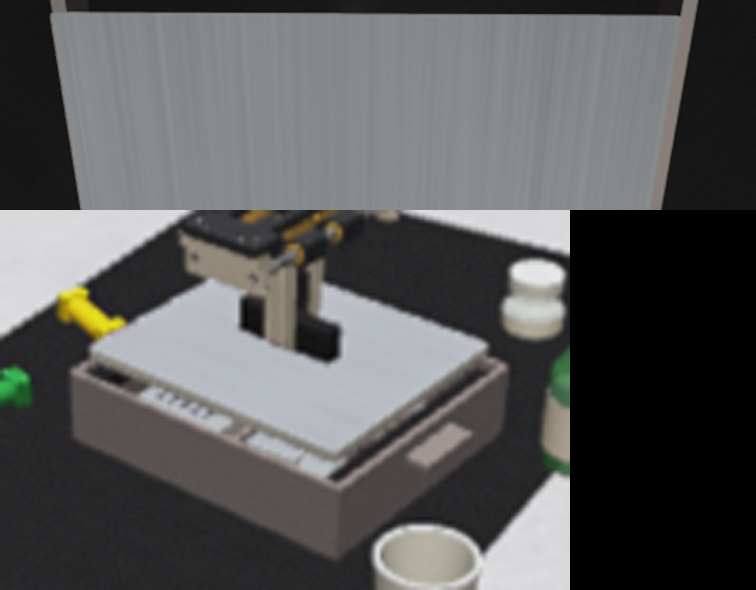

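```bash
python3 -c "
from h import *
a=np.radians(TA);Q=np.array([[np.cos(a),np.sin(a)],[-np.sin(a),np.cos(a)]])
S=lambda U,V,z:(Q@(p2w('scene',280+U/3.8,140+(V-210)/3.8,z)[:2]-TC)*1000).round(1)
print('lid front,right,left',S(340,449,.0796),S(489,344,.0796),S(90,347,.0796))
print('rim',S(338,488,.062),S(508,367,.062),S(72,370,.062))
"
```

```text
lid front,right,left [115.6 -90.5] [117.  106.6] [-122.   -93.4]
rim [ 128.7 -110. ] [132.5 112.3] [-129.8 -106.8]
```

apply_moves(deltas=[[12,[3,3.5,0],0],[12,[0,0,0],0],[12,[0,0,0],0]])

```text
t: 20.15
tool_pos: [0.581, 0.0504, 0.2722]
orientation: [-3.136, 0.188, -0.001]
force: [0.8, -0.3, -4.2]
opening: 0.0179
```

```bash
python3 -c "
from h import *
plan(tray(0,0,.1),90+TA)
w=viewer.read_camera('wrist');s=viewer.read_camera('scene')
cv2.imwrite('pics/w8.png',w);cv2.imwrite('pics/s8.png',s)
a=cv2.resize(w[:150,60:600],None,fx=1.4,fy=1.4)
b=cv2.resize(s[140:240,280:430],(570,380),interpolation=cv2.INTER_CUBIC)
c=np.zeros((210+380,756,3),np.uint8);c[:210]=a;c[210:,:570]=b;cv2.imwrite('pics/c8.png',c)"
```

```text
g [0.5811 0.0504 0.1052] jaw -96.8 q [-0.    0.19  1.68  0.    1.28  1.69] F [ 0.8 -0.3 -4.2] op 0.0179 t 20.15 zax [ 0.001  0.    -1.   ]
TURN -0.001 then SHIFT [-5.6  1.8  5.2]
```

View pics/c8.png

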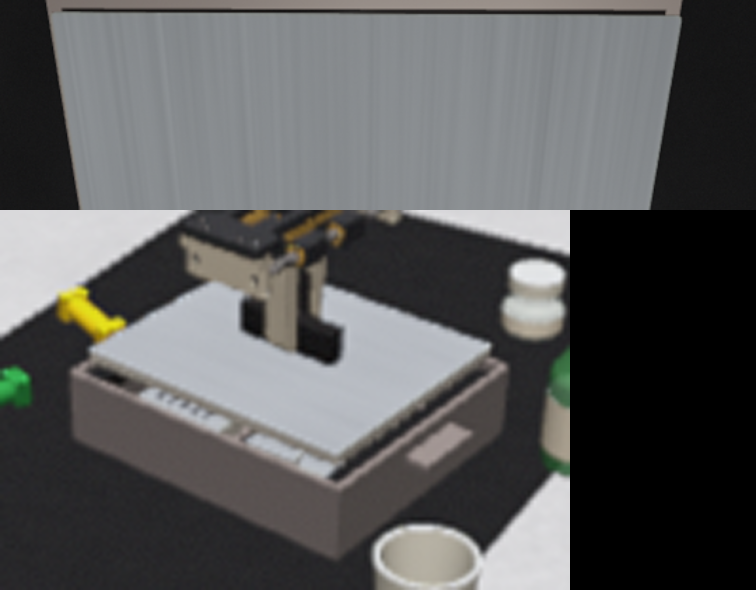

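```bash
python3 -c "
from h import *
s=robot.read_state();R=Ro.from_rotvec(s['orientation']).as_matrix();g=s['tool_pos']+.167*R[:,2]
f=lambda u,v,z:((R.T@(p2w('wrist',u,v,z)-g))*1000).round(1)
w=cv2.imread('pics/w8.png').astype(int).sum(2)//3
print(w[:14,[150,250,400,450]].T)
print('lid',f(320,9.3,.0825),'rim inner',f(320,6.2,.062))
a=np.radians(TA);Q=np.array([[np.cos(a),np.sin(a)],[-np.sin(a),np.cos(a)]])
S=lambda U,V,z:(Q@(p2w('scene',280+U/3.8,140+(V-210)/3.8,z)[:2]-TC)*1000).round(1)
print('lid front,right,left',S(341,450,.0825),S(491,345,.0825),S(90,347,.0825))
"
```

```text
[[118 118 118 119 120 109  66  17  57 121 138 137 137 137]
 [131 131 131 132 132 137  94  20  21 115 139 137 136 138]
 [144 145 145 145 146 150 112  41  31  29 120 139 136 136]
 [142 143 143 143 143 146 119  59  24  20 105 130 130 131]]
lid [1.152e+02 1.000e-01 2.240e+01] rim inner [1.213e+02 1.000e-01 4.290e+01]
lid front,right,left [119.5 -94.9] [121.6 101.6] [-118.4  -97.1]
```

Lid and tray agree within about 1 mm in both views, with a 6 mm gap at the far end. Lowering.

apply_moves(deltas=[[12,[0,0,4],0],[12,[0,0,4],0],[12,[0,0,3],0],[12,[0,0,2],0],[12,[0,0,0],0]])

```text
t: 20.88
tool_pos: [0.5808, 0.0505, 0.2586]
orientation: [3.136, -0.187, -0.0]
force: [0.3, 0.4, -4.5]
opening: 0.0176
```

```bash
python3 -c "
from h import *
plan([.5811,.0504,.09],90+TA)"
```

```text
g [0.5807 0.0505 0.0916] jaw -96.8 q [-0.    0.2   1.68 -0.    1.26  1.69] F [ 0.3  0.4 -4.5] op 0.0176 t 20.88 zax [-0. -0. -1.]
TURN -0.0 then SHIFT [0.4 0.1 1.6]
```

apply_moves(deltas=[[12,[0,0,1.5],0],[12,[0,0,1],0],[12,[0,0,0],0]])

```text
t: 21.25
tool_pos: [0.581, 0.0505, 0.2575]
orientation: [3.136, -0.187, 0.001]
force: [-5.3, 0.7, 5.8]
opening: 0.0178
```

apply_moves(deltas=[[12,[0,0,1],0],[12,[0,0,0],0]])

```text
t: 21.5
tool_pos: [0.5809, 0.0505, 0.2567]
orientation: [3.136, -0.187, 0.001]
force: [-5.1, -1.1, 6.3]
opening: 0.0178
```

apply_moves(deltas=[[12,[0,0,1],0],[12,[0,0,0],0]])

```text
t: 21.75
tool_pos: [0.5809, 0.0505, 0.2556]
orientation: [3.136, -0.187, 0.001]
force: [-5.5, 0.6, 6.9]
opening: 0.0177
```

apply_moves(deltas=[[12,[-1.5,0,0],0],[12,[0,0,0],0]])

```text
t: 22.0
tool_pos: [0.5801, 0.0506, 0.2556]
orientation: [-3.136, 0.187, -0.005]
force: [2.6, -1.5, 5.2]
opening: 0.0179
```

apply_moves(deltas=[[12,[0,0,1],0],[12,[0,0,0],0]])

```text
t: 22.25
tool_pos: [0.5801, 0.0506, 0.2546]
orientation: [-3.136, 0.187, -0.004]
force: [0.6, -1.2, 5.9]
opening: 0.0179
```

```bash
python3 -c "
from h import *
plan([.5811,.0504,.0847],90+TA);print(robot.read_state()['wrist_torque'])
w=viewer.read_camera('wrist');cv2.imwrite('pics/w9.png',w);s=viewer.read_camera('scene')
a=cv2.resize(w[:150,60:600],None,fx=1.4,fy=1.4)
b=cv2.resize(s[140:240,280:430],(570,380),interpolation=cv2.INTER_CUBIC)
c=np.zeros((210+380,756,3),np.uint8);c[:210]=a;c[210:,:570]=b;cv2.imwrite('pics/c9.png',c)"
```

```text
g [0.5805 0.0506 0.0876] jaw -96.8 q [-0.    0.2   1.69 -0.    1.25  1.69] F [ 0.6 -1.2  5.9] op 0.0179 t 22.25 zax [ 0.003 -0.    -1.   ]
TURN -0.001 then SHIFT [0.6 0.2 2.9]
[-0.10953221 -0.14550393 -0.06540277]
```

View pics/c9.png

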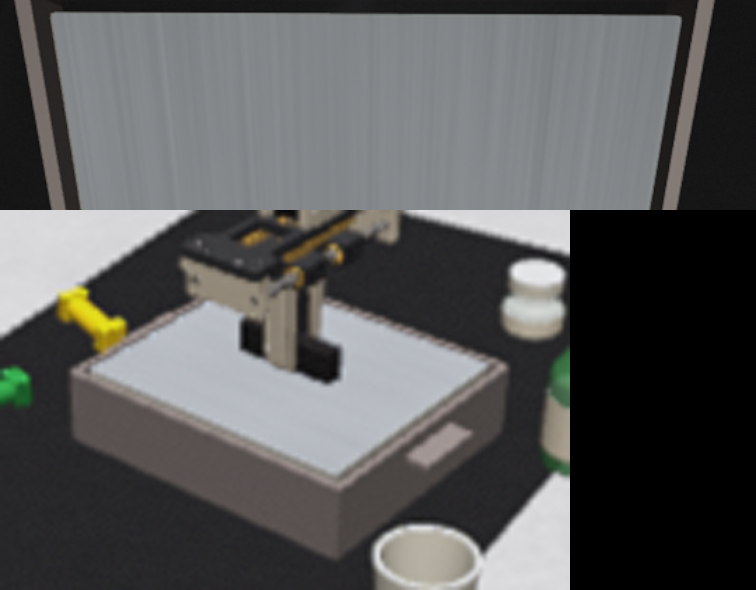

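The lid is inside the rim with even gaps at the sides. I'll press it a bit further while held, then release and rise.

apply_moves(deltas=[[12,[0,0,1],0],[12,[0,0,1],0],[12,[0,0,0],0]])

```text
t: 22.72
tool_pos: [0.5801, 0.0506, 0.2526]
orientation: [-3.136, 0.187, -0.004]
force: [1.4, -1.3, 7.0]
opening: 0.0175
```

apply_moves(deltas=[[40,[0,0,0],0],[40,[0,0,0],0],[40,[0,0,-15],0],[40,[0,0,-25],0],[40,[0,0,-15],0]])

```text
t: 23.35
tool_pos: [0.5797, 0.0508, 0.3085]
orientation: [-3.136, 0.187, -0.003]
force: [0.6, -0.1, -1.0]
opening: 0.0399
```

```bash
python3 -c "
from h import *
plan(tray(102,1,.13),90+TA)"
```

```text
g [0.5801 0.0508 0.1415] jaw -96.8 q [-0.    0.15  1.65  0.    1.34  1.69] F [ 0.6 -0.1 -1. ] op 0.0399 t 23.35 zax [ 0.002  0.    -1.   ]
TURN -0.0 then SHIFT [97.4  1.  11.7]
```

apply_moves(deltas=[[0,[49,0,0],0],[0,[49,1,0],0],[0,[0,0,20],0],[0,[0,0,20],0],[0,[0,0,8],0]])

```text
t: 23.98
tool_pos: [0.6747, 0.0383, 0.2554]
orientation: [3.136, -0.187, -0.007]
force: [-1.0, 0.2, 0.5]
opening: 0.0009
```

```bash
python3 -c "
from h import *
plan(tray(102,1,.081),90+TA)"
```

```text
g [0.6739 0.0384 0.0884] jaw -96.8 q [-0.02  0.44  1.4   0.    1.31  1.67] F [-1.   0.2  0.5] op 0.0009 t 23.98 zax [-0.004  0.    -1.   ]
TURN -0.0 then SHIFT [ 2.8 -0.2  7.4]
```

apply_moves(deltas=[[0,[0,0,3],0],[0,[0,0,0],0]])

```text
t: 24.22
tool_pos: [0.6763, 0.0382, 0.2559]
orientation: [-3.136, 0.187, -0.001]
force: [-0.9, 0.4, 0.4]
opening: 0.0005
```

apply_moves(deltas=[[0,[0,0,2],0],[0,[0,0,0],0]])

```text
t: 24.48
tool_pos: [0.6766, 0.0381, 0.2538]
orientation: [-3.136, 0.187, -0.001]
force: [-0.3, 0.1, 0.4]
opening: 0.0006
```

apply_moves(deltas=[[0,[0,0,2],0],[0,[0,0,0],0]])

```text
t: 24.72
tool_pos: [0.6764, 0.038, 0.251]
orientation: [3.136, -0.187, -0.001]
force: [-0.2, -0.1, 0.1]
opening: 0.0007
```

apply_moves(deltas=[[0,[0,0,2],0],[0,[0,0,0],0]])

```text
t: 24.98
tool_pos: [0.6765, 0.038, 0.2492]
orientation: [3.136, -0.187, 0.0]
force: [1.3, -0.1, -0.6]
opening: 0.0004
```

apply_moves(deltas=[[0,[0,0,1.5],0],[0,[0,0,0],0]])

```text
t: 25.22
tool_pos: [0.6766, 0.038, 0.2484]
orientation: [3.136, -0.187, 0.001]
force: [-1.3, -0.8, 5.2]
opening: 0.0004
```

apply_moves(deltas=[[0,[0,0,1.5],0],[0,[0,0,0],0]])

```text
t: 25.48
tool_pos: [0.6766, 0.0381, 0.2484]
orientation: [3.136, -0.187, 0.001]
force: [-7.5, -0.3, 14.5]
opening: 0.0001
```

apply_moves(deltas=[[0,[0,0,1.5],0],[0,[0,0,0],0]])

```text
t: 25.72
tool_pos: [0.6767, 0.0381, 0.2483]
orientation: [3.136, -0.187, 0.001]
force: [-12.6, -1.5, 22.6]
opening: 0.0005
```

apply_moves(deltas=[[0,[0,0,-15],0],[0,[0,0,-30],0],[0,[0,0,-20],0],[0,[-40,0,0],0],[0,[-40,0,0],0]])

```text
t: 26.35
tool_pos: [0.5964, 0.0476, 0.3101]
orientation: [-3.136, 0.187, -0.001]
force: [0.1, -0.3, 0.6]
opening: 0.0004
```

apply_moves(deltas=[[0,[-40,0,0],0],[0,[-40,0,0],0],[0,[-42,0,0],0],[0,[0,0,0],0]])

```text
t: 26.85
tool_pos: [0.4736, 0.0624, 0.3091]
orientation: [3.136, -0.186, -0.003]
force: [1.2, 0.1, -0.1]
opening: 0.0004
```

```bash
python3 -c "
from h import *
plan(tray(-100,1,.081),90+TA)"
```

```text
g [0.4734 0.0625 0.1421] jaw -96.8 q [ 0.02 -0.14  1.93  0.    1.35  1.71] F [ 1.2  0.1 -0.1] op 0.0004 t 26.85 zax [-0.002  0.    -1.   ]
TURN 0.0 then SHIFT [ 2.9 -0.  61.1]
```

apply_moves(deltas=[[0,[1,0,20],0],[0,[0,0,20],0],[0,[0,0,10],0],[0,[0,0,2],0],[0,[0,0,0],0]])

```text
t: 27.48
tool_pos: [0.4774, 0.0619, 0.2583]
orientation: [-3.136, 0.187, -0.001]
force: [1.0, -1.3, 1.2]
opening: 0.0005
```

apply_moves(deltas=[[0,[0,0,2],0],[0,[0,0,0],0]])

```text
t: 27.72
tool_pos: [0.477, 0.062, 0.256]
orientation: [-3.136, 0.187, -0.001]
force: [-0.2, -0.2, -0.7]
opening: 0.0004
```

apply_moves(deltas=[[0,[0,0,2],0],[0,[0,0,0],0]])

```text
t: 27.98
tool_pos: [0.4768, 0.062, 0.2536]
orientation: [3.136, -0.187, -0.0]
force: [0.7, -0.6, -1.0]
opening: 0.0005
```

apply_moves(deltas=[[0,[0,0,2],0],[0,[0,0,0],0]])

```text
t: 28.22
tool_pos: [0.4768, 0.062, 0.2515]
orientation: [3.136, -0.187, -0.001]
force: [-0.1, -0.1, -0.0]
opening: 0.0005
```

apply_moves(deltas=[[0,[0,0,2],0],[0,[0,0,0],0]])

```text
t: 28.48
tool_pos: [0.4768, 0.062, 0.2495]
orientation: [3.136, -0.187, -0.001]
force: [-0.3, 0.3, -0.3]
opening: 0.0007
```

apply_moves(deltas=[[0,[0,0,1.5],0],[0,[0,0,0],0]])

```text
t: 28.72
tool_pos: [0.477, 0.062, 0.2484]
orientation: [-3.136, 0.187, -0.0]
force: [-0.8, -0.1, 1.7]
opening: 0.0004
```

apply_moves(deltas=[[0,[0,0,1.5],0],[0,[0,0,0],0]])

```text
t: 28.98
tool_pos: [0.4771, 0.062, 0.2482]
orientation: [3.136, -0.187, 0.0]
force: [-7.9, -0.9, 16.1]
opening: 0.0007
```

apply_moves(deltas=[[0,[0,0,1.5],0],[0,[0,0,0],0]])

```text
t: 29.22
tool_pos: [0.4772, 0.062, 0.2481]
orientation: [3.136, -0.187, 0.0]
force: [-14.9, -0.9, 30.7]
opening: 0.0002
```

apply_moves(deltas=[[0,[0,0,-20],0],[0,[0,0,-40],0],[0,[0,0,-40],0],[0,[-10,60,-20],0],[0,[-10,60,0],0]])

```text
t: 29.85
tool_pos: [0.4434, -0.0542, 0.3671]
orientation: [3.135, -0.183, 0.007]
force: [0.6, -0.6, -0.1]
opening: 0.0004
```

apply_moves(deltas=[[0,[0,60,0],0],[0,[0,60,0],0],[0,[0,60,0],0],[0,[0,0,0],0],[0,[0,0,0],0]])

```text
t: 30.48
tool_pos: [0.4217, -0.2321, 0.3644]
orientation: [-3.135, 0.189, 0.001]
force: [-0.3, 0.8, -0.4]
opening: 0.0003
```

```bash
python3 -c "
from h import *
print(robot.read_state()['tool_pos'])
t=viewer.read_camera('top');s=viewer.read_camera('scene')
cv2.imwrite('pics/t10.png',t)
a=cv2.resize(t[100:300,100:480],None,fx=1.5,fy=1.5,interpolation=cv2.INTER_CUBIC)
b=cv2.resize(s[140:240,280:450],None,fx=2.8,fy=2.8,interpolation=cv2.INTER_CUBIC)
c=np.zeros((580,570,3),np.uint8);c[:300]=a;c[300:,:476]=b;cv2.imwrite('pics/c10.png',c)"
```

```text
[ 0.421656   -0.23207884  0.3644443 ]
```

View pics/c10.png

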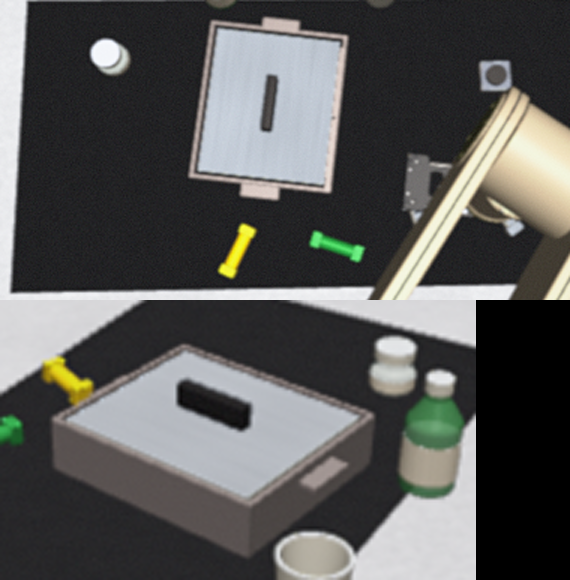

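The lid lies inside the rim and looks level and flush, and the robot is clear. Handing in.

```bash
python3 -c "
from plant import order
print(order.close_job())"
```

```text
the job is handed in; nothing more can be done
None
```

I completed the kit, laid the lid in the tray and handed the job in at about 30 s of robot time.

- **Kit:** the tray already held a shaft and a cover. I brought in the camera and one L-bracket, each in its own far compartment. The spare bracket, cover and shaft stayed on the bench.
- **Lid:** I laid it inside the rim and pressed each end with closed fingertips. Both ends stopped at the same tool height, 0.248 m, which puts the lid top about 0.062 m above the bench, level with the rim. At each end the force then rose without further movement, to 23 N at the far end and 31 N at the near end.
- **Last checks:** the final top and scene views show the lid level and flush with even gaps, and no bystander in view had moved. In the last top view the arm hid some of the parts left on the bench, so I could not re-check those. An earlier top view, before the bracket grasp, showed them undisturbed.
- **Disagreements:** the wrist camera's calibration was about 5 mm off sideways from the fingers, so I aligned by the finger midline and the edges in the images instead. The lid showed a 5 N sideways load on first touching the strips, which went away after a shift of about 1.5 mm. A sideways force of up to 15 N also appeared while pressing the ends; I took it for fingertip friction.

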